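# Load the laser-marking plate

## Robot

A 6-joint arm with a two-finger parallel gripper is mounted at the origin on the work surface. World frame = base frame: x ahead of the robot, y to its left, z up, the work surface at z = 0. Lengths are in mm, angles in rad, forces in N, time in s.
With the tool pointing down it reaches from about 275 to 825 mm from the base axis. Payload 4.9 kg.
Tool frame: the origin (TCP) lies at the very end of the fingers, on their centre line; the grasp point (between the pads) lies 19 mm behind it; z points along the fingers, y is the direction in which the jaws open and shut (so a half turn about z gives the same grasp; the last joint's range is limited). The gripper opens to 85 mm and grips with 20 to 120 N. Pads are 22 mm wide; open, the fingers measure 114 mm over their backs; the gripper's body (76 mm by 85 mm) begins 54 mm behind the grasp point. The pads swing forward as they close: fully open they stand 13 mm farther back than shut.
Start: joints at [1.152, 0.326, -0.193, 1.052, 0, 1.437], TCP at [154.525, 527.864, 205.181] pointing down, gripper open.
Joint ranges: [-2.65, 2.65], [-0.97, 1.79], [-1.3, 1.35], [-1.93, 2.1], [-1.47, 1.37], [-3.14, 3.14]. Speed limits (rad/s): [2.57, 2.57, 3.14, 3.14, 3.14, 3.14].

## Interface

Orientations are given as [roll, pitch, yaw] about the fixed x, y, z axes, in that order (R = Rz(yaw) Ry(pitch) Rx(roll)).
In Python, from bench import bot, solve_ik, imaging gives the robot as it stands. Calls block until the motion is done:
- bot.move_ptp(position, orientation): joint-space move of the TCP to a pose.
- bot.movel(position, rot=None, max_speed=150, threshold=None): straight line of the TCP; rot=None keeps the orientation; max_speed is the mean speed in mm/s. With threshold (N) it stops when the force on the tool has changed by that much, and returns True; else False.
- bot.move_j(angles): joint-space move.
- bot.grip(opening, effort=None): opening from 0.0 (shut) to 1.0 (fully open); effort is the grip in N (None keeps the last); returns when the fingers have stopped.
- bot.dwell(seconds).
- solve_ik(position, orientation): joint angles nearest the present ones, or None.
- bot.get_state(): the state.
- imaging.capture(name): name is "scene" or "top" or "wrist"; returns the picture (420x560x3 uint8, blue, green, red); there is no depth.
- imaging.camera_model(name): a dict with "K" (3x3 intrinsics, pixels), "position" and "rotation" of the camera in the world. Camera axes: x right, y up, looking along -z (the intrinsics and any distortion apply to the point x, -y, -z); pixel columns grow to the right and rows downward; lengths in mm; the calibration is good to about 2 mm. A picture is of the moment at which its call begins: read the wrist's pose just before it. camera_model takes no time and is no camera call; for the wrist camera it gives the pose at the moment of the call.
A pose or a line that the arm cannot do raises bot.IKError and nothing moves.
- bot.sign_off(): hands the job in, once; it reports no verdict.
The state is a dict: "t": time; "qpos": joint angles; "joint_velocities": joint speeds; "effort": joint torques, N m; "tcp_pos": TCP position; "orientation": TCP orientation; "contact_force": force on the tool from outside, world axes, zero at the start; "wrist_torque": the same for the moment, N m; "opening": opening from 0.0 (shut) to 1.0 (fully open).
Only numpy, scipy, OpenCV 4.12 (cv2) and the standard library are available. Lean on these libraries where they do the work, as an engineer would, in place of code of your own. Each camera call takes 0.05 s, during which the arm holds its last target.

## Task

First swing the fume nozzle off the marking plate, out past the end stop. Then set every carrier of brass valve bodies on the plate in one straight row, the first butted flush against the middle of the dark end stop, each next one flush against its neighbour with ends in line and no gaps, and close the row with the loose end bar butted against the last carrier. With the row complete, swing the nozzle back to hang over the first carrier at the end stop; leave the other things on the table alone.

Things in the scene. Friction and masses are not known exactly. Their poses are not given: they have to be found in the camera images.
- station: fixed marking station. Aluminium plate 160 mm (x) by 360 mm (y -220 to 140 mm), 8 mm thick; origin at its underside on the table, z up, y towards the end stop: a dark steel bar across the plate, 110 mm along x, from y 105 to 135 mm, top 38 mm above the table. The nozzle arm's white post, 32 mm thick (foot 72 mm), stands beside the plate at x 140, y 220 mm
- stop_face (a point): middle of the end stop's butting face, at the level of the plate's top, 8 mm above the table; axes as the station's. The row runs from here along -y: carrier origins belong 25 mm from here, then 75 mm, and so on
- first_place (a point): point on the plate's top, 25 mm from the stop face, where the origin of the row's first carrier belongs; at the end the nozzle must hang over it
- third_place (a point): point on the plate's top, 125 mm from the stop face, where the origin of the row's third carrier belongs
- end_bar: loose end bar that closes the row: dark steel base 110 x 36 x 18 mm with a black grip block in its middle, 34 mm (along x) by 30 mm, from 18 to 52 mm above the underside. Origin: centre of the underside, x along the 110 mm length, z up; 0.5 kg. Either way round will do; its long side touches the last carrier
- nozzle_arm (a joint): swing of the nozzle arm about its upright post, rad: 0 with the nozzle over first_place and the arm pointing from the post along the station's (-x, -y) diagonal; grows clockwise seen from above, off the plate past the end stop; range -0.7 to 1.5. Stiff (about 0.5 N m, 2.5 N at the handle), stays where it is left. Nozzle and handle are 198 mm from the post's axis
- nozzle (a point): centre of the mouth of the grey fume nozzle (64 mm across), 108 mm above the table, at the end of the white arm tube (26 mm thick, top 174 mm above the table)
- handle (a point): grip point of the upright round black handle on top of the nozzle: 26 mm in diameter, from 182 to 238 mm above the table, this point on its axis at 208 mm. Take it from above; it may turn in the fingers as the arm swings
- carrier1: aluminium base 100 x 50 x 14 mm with a square brass valve body 34 mm wide fixed in its middle, sides parallel (14 to 48 mm above the underside), and a neck 22 mm across up to 56 mm. Origin: centre of the underside, x along the 100 mm length, z up; about 0.35 kg. All alike, either way round will do; in the row the long sides touch. May be absent
- carrier2: aluminium base 100 x 50 x 14 mm with a square brass valve body 34 mm wide fixed in its middle, sides parallel (14 to 48 mm above the underside), and a neck 22 mm across up to 56 mm. Origin: centre of the underside, x along the 100 mm length, z up; about 0.35 kg. All alike, either way round will do; in the row the long sides touch. May be absent
- carrier3: aluminium base 100 x 50 x 14 mm with a square brass valve body 34 mm wide fixed in its middle, sides parallel (14 to 48 mm above the underside), and a neck 22 mm across up to 56 mm. Origin: centre of the underside, x along the 100 mm length, z up; about 0.35 kg. All alike, either way round will do; in the row the long sides touch. May be absent
- carrier4: aluminium base 100 x 50 x 14 mm with a square brass valve body 34 mm wide fixed in its middle, sides parallel (14 to 48 mm above the underside), and a neck 22 mm across up to 56 mm. Origin: centre of the underside, x along the 100 mm length, z up; about 0.35 kg. All alike, either way round will do; in the row the long sides touch. May be absent
- carrier5: aluminium base 100 x 50 x 14 mm with a square brass valve body 34 mm wide fixed in its middle, sides parallel (14 to 48 mm above the underside), and a neck 22 mm across up to 56 mm. Origin: centre of the underside, x along the 100 mm length, z up; about 0.35 kg. All alike, either way round will do; in the row the long sides touch. May be absent
- bushing: loose brass bushing, a bystander: leave it alone; origin under its middle
- cleaner: white cleaner bottle, 60 mm across, 130 mm tall, a bystander: leave it alone
- mug: mug, 76 mm across, 85 mm tall, a bystander: leave it alone
- vblock: steel V-block, a bystander: leave it alone; origin under its middle
- driver: screwdriver, a bystander: leave it alone; origin under its middle
There are look-alikes about, which are no part of the job. Leave any red look-alike of the carrier4 alone.

How it is judged (in metres and radians):
On the way, in this order (a step that is already met when the one before it is completed fails the run):
1. the nozzle is swung off the plate, past the end stop (y of nozzle in the frame of station above 0.165 m), for 0.2 s.
2. all carriers stand butted in one row from the end stop, closed by the end bar, with the nozzle still swung off the plate (x of carrier1 in the frame of stop_face between -0.005 and 0.005 m and z of carrier1 in the frame of stop_face between -0.004 and 0.004 m and y of carrier1 in the frame of stop_face between -0.23 and -0.022 m and angle between the x axis of each of carrier1, carrier2, carrier3, carrier4, carrier5, end_bar and the x axis of station, either way round below 0.06 rad and angle between each of carrier1, carrier2, carrier3, carrier4, carrier5, end_bar's own z axis and vertical below 0.05 rad and (distance between carrier1 and carrier2 below 0.052 m or distance between carrier1 and carrier3 below 0.052 m or distance between carrier1 and carrier4 below 0.052 m or distance between carrier1 and carrier5 below 0.052 m) and x of carrier2 in the frame of stop_face between -0.005 and 0.005 m and z of carrier2 in the frame of stop_face between -0.004 and 0.004 m and y of carrier2 in the frame of stop_face between -0.23 and -0.022 m and (distance between carrier2 and carrier1 below 0.052 m or distance between carrier2 and carrier3 below 0.052 m or distance between carrier2 and carrier4 below 0.052 m or distance between carrier2 and carrier5 below 0.052 m) and x of carrier3 in the frame of stop_face between -0.005 and 0.005 m and z of carrier3 in the frame of stop_face between -0.004 and 0.004 m and y of carrier3 in the frame of stop_face between -0.23 and -0.022 m and (distance between carrier3 and carrier1 below 0.052 m or distance between carrier3 and carrier2 below 0.052 m or distance between carrier3 and carrier4 below 0.052 m or distance between carrier3 and carrier5 below 0.052 m) and x of carrier4 in the frame of stop_face between -0.005 and 0.005 m and z of carrier4 in the frame of stop_face between -0.004 and 0.004 m and y of carrier4 in the frame of stop_face between -0.23 and -0.022 m and (distance between carrier4 and carrier1 below 0.052 m or distance between carrier4 and carrier2 below 0.052 m or distance between carrier4 and carrier3 below 0.052 m or distance between carrier4 and carrier5 below 0.052 m) and x of carrier5 in the frame of stop_face between -0.005 and 0.005 m and z of carrier5 in the frame of stop_face between -0.004 and 0.004 m and y of carrier5 in the frame of stop_face between -0.23 and -0.022 m and (distance between carrier5 and carrier1 below 0.052 m or distance between carrier5 and carrier2 below 0.052 m or distance between carrier5 and carrier3 below 0.052 m or distance between carrier5 and carrier4 below 0.052 m) and y of any of carrier1, carrier2, carrier3, carrier4, carrier5 in the frame of stop_face above -0.027 m and distance between any of carrier1, carrier2, carrier3, carrier4, carrier5 and third_place below 0.0065 m and x of end_bar in the frame of stop_face between -0.008 and 0.008 m and z of end_bar in the frame of stop_face between -0.004 and 0.004 m and y of end_bar in the frame of stop_face below -0.16 m and (distance between end_bar and carrier1 below 0.0455 m or distance between end_bar and carrier2 below 0.0455 m or distance between end_bar and carrier3 below 0.0455 m or distance between end_bar and carrier4 below 0.0455 m or distance between end_bar and carrier5 below 0.0455 m) and y of nozzle in the frame of station above 0.165 m), for 0.2 s.
At the end, for the whole second after the job is handed in: All carriers rest flat in one row closed by the end bar: gaps under 2 mm (2.5 mm at the bar), whole row at most 5 mm too long, carriers in line with the stop's middle within 5 mm, the bar within 8 mm, turned under 0.06 rad; the nozzle's centre within 20 mm of first_place; all at rest (x of carrier1 in the frame of stop_face between -0.005 and 0.005 m and z of carrier1 in the frame of stop_face between -0.004 and 0.004 m and y of carrier1 in the frame of stop_face between -0.23 and -0.022 m and angle between the x axis of each of carrier1, carrier2, carrier3, carrier4, carrier5, end_bar and the x axis of station, either way round below 0.06 rad and angle between each of carrier1, carrier2, carrier3, carrier4, carrier5, end_bar's own z axis and vertical below 0.05 rad and (distance between carrier1 and carrier2 below 0.052 m or distance between carrier1 and carrier3 below 0.052 m or distance between carrier1 and carrier4 below 0.052 m or distance between carrier1 and carrier5 below 0.052 m) and x of carrier2 in the frame of stop_face between -0.005 and 0.005 m and z of carrier2 in the frame of stop_face between -0.004 and 0.004 m and y of carrier2 in the frame of stop_face between -0.23 and -0.022 m and (distance between carrier2 and carrier1 below 0.052 m or distance between carrier2 and carrier3 below 0.052 m or distance between carrier2 and carrier4 below 0.052 m or distance between carrier2 and carrier5 below 0.052 m) and x of carrier3 in the frame of stop_face between -0.005 and 0.005 m and z of carrier3 in the frame of stop_face between -0.004 and 0.004 m and y of carrier3 in the frame of stop_face between -0.23 and -0.022 m and (distance between carrier3 and carrier1 below 0.052 m or distance between carrier3 and carrier2 below 0.052 m or distance between carrier3 and carrier4 below 0.052 m or distance between carrier3 and carrier5 below 0.052 m) and x of carrier4 in the frame of stop_face between -0.005 and 0.005 m and z of carrier4 in the frame of stop_face between -0.004 and 0.004 m and y of carrier4 in the frame of stop_face between -0.23 and -0.022 m and (distance between carrier4 and carrier1 below 0.052 m or distance between carrier4 and carrier2 below 0.052 m or distance between carrier4 and carrier3 below 0.052 m or distance between carrier4 and carrier5 below 0.052 m) and x of carrier5 in the frame of stop_face between -0.005 and 0.005 m and z of carrier5 in the frame of stop_face between -0.004 and 0.004 m and y of carrier5 in the frame of stop_face between -0.23 and -0.022 m and (distance between carrier5 and carrier1 below 0.052 m or distance between carrier5 and carrier2 below 0.052 m or distance between carrier5 and carrier3 below 0.052 m or distance between carrier5 and carrier4 below 0.052 m) and y of any of carrier1, carrier2, carrier3, carrier4, carrier5 in the frame of stop_face above -0.027 m and distance between any of carrier1, carrier2, carrier3, carrier4, carrier5 and third_place below 0.0065 m and x of end_bar in the frame of stop_face between -0.008 and 0.008 m and z of end_bar in the frame of stop_face between -0.004 and 0.004 m and y of end_bar in the frame of stop_face below -0.16 m and (distance between end_bar and carrier1 below 0.0455 m or distance between end_bar and carrier2 below 0.0455 m or distance between end_bar and carrier3 below 0.0455 m or distance between end_bar and carrier4 below 0.0455 m or distance between end_bar and carrier5 below 0.0455 m) and linear speed of each of carrier1, carrier2, carrier3, carrier4, carrier5, end_bar below 0.02 m/s and horizontal distance between nozzle and first_place below 0.02 m and velocity of joint nozzle_arm between -0.05 and 0.05 rad/s); the robot touches nothing.
It fails at once if a bystander (bushing, bottle, mug, V-block or screwdriver) is moved over 50 mm (distance of any of bushing, cleaner, mug, vblock, driver from where it was at the start of the episode above 0.05 m).
It fails at once if the bottle or the mug is tipped (angle between any of cleaner, mug's own z axis and vertical above 0.5 rad).
Of carrier1, carrier2, carrier3, carrier4, carrier5 only 3 to 5 are there at a start; the rules pass over those that are not, and their reading is None.
At some moment in a run one of carrier1, carrier2, carrier3, carrier4, carrier5, end_bar may be knocked a few centimetres aside while the robot is not near it.
Once in a run the grip may slacken for a moment while it holds something.
It also fails if it takes over 210 s, if anything falls off the work surface, if the arm or the gripper's body presses on something with over 40 N, if the wrist force passes 120 N, or if a joint passes its speed limit or range.

## Working session

There is one attempt and no reset: what is moved stays moved. The work goes in short steps, each a Python script; the robot and the scene stay as the last script left them, time stands still between calls to the robot, and variables do not carry over. Pictures are saved under pics/ and viewed, and the job is handed in when it is done.

```bash
ls; mkdir -p pics; python3 - <<'E'
from bench import bot, imaging
import cv2
for n in ["scene","top","wrist"]:
    cv2.imwrite(f"pics/{n}0.png",imaging.capture(n)); print(n,imaging.camera_model(n))
print(bot.get_state())
E
```

```text
pics
scene {'K': array([[421.52507362,   0.        , 275.62614614],
       [  0.        , 421.52507362, 214.24288008],
       [  0.        ,   0.        ,   1.        ]]), 'position': array([1059.30611226, -378.53505086, 1009.06790604]), 'rotation': array([0.62041348, 0.0094244 , 1.03604976])}
top {'K': array([[530.35588754,   0.        , 274.56849481],
       [  0.        , 530.35588754, 204.32279745],
       [  0.        ,   0.        ,   1.        ]]), 'position': array([ 319.11374408,  -56.56554835, 1590.69569408]), 'rotation': array([ 0.14115905,  0.01073695, -1.59056958])}
wrist {'K': array([[368.79808315,   0.        , 277.07507609],
       [  0.        , 368.79808315, 206.80134982],
       [  0.        ,   0.        ,   1.        ]]), 'position': array([ 88.7740644 , 548.86064966, 373.8834242 ]), 'rotation': array([-2.77030880e-01,  1.20907807e-03,  1.28616981e+00])}
{'t': 0.15, 'qpos': array([ 1.15180602e+00,  3.26797549e-01, -1.93330078e-01,  1.05200531e+00,
       -2.46325627e-05,  1.43659477e+00]), 'joint_velocities': array([-0.00097184, -0.00264721,  0.00239249, -0.00011444,  0.00073863,
       -0.00055375]), 'effort': array([ 1.42296514e-03, -4.43702710e+01,  2.62665224e+01,  1.04369145e-02,
       -4.31942328e-05,  5.45859294e-06]), 'tcp_pos': array([154.3305527 , 527.41559707, 204.57786801]), 'orientation': array([-3.14026476e+00, -1.54426696e-04,  2.85680382e+00]), 'contact_force': array([0.31436766, 0.95801852, 0.67715323]), 'wrist_torque': array([-0.00024346, -0.02790492, -0.0106832 ]), 'opening': 1.0035958123867874}
```

View pics/scene0.png

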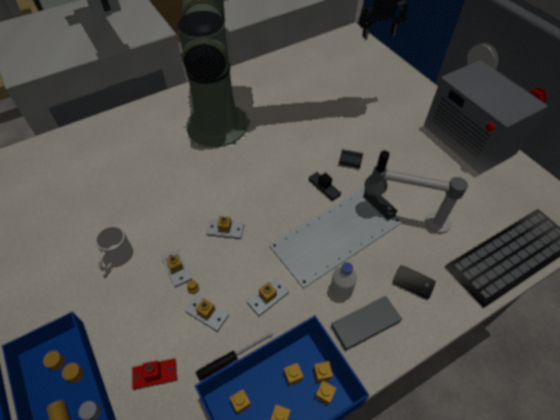

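View pics/top0.png

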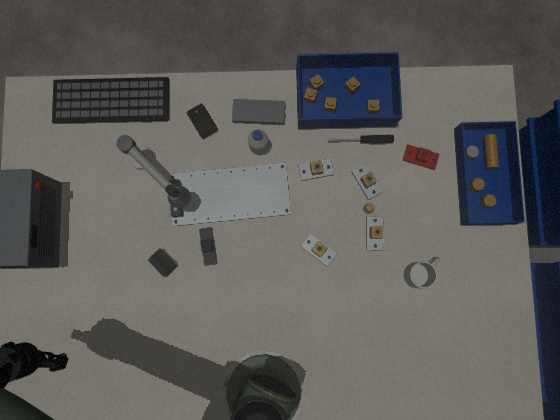

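View pics/wrist0.png

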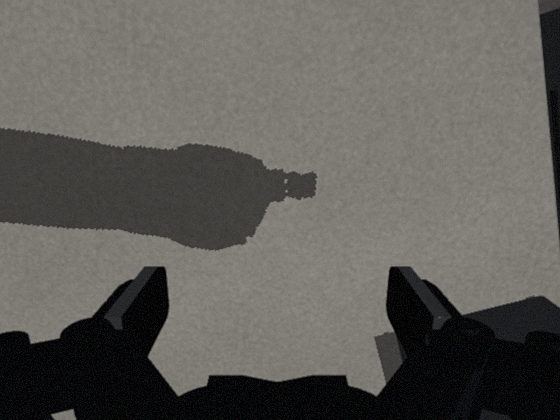

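```bash
cat > h.py <<'E'
import numpy as np, cv2
from scipy.spatial.transform import Rotation as Rn
from bench import bot, solve_ik, imaging
def cam(n):
    m=imaging.camera_model(n); return m['K'],np.array(m['position']),Rn.from_euler('xyz',m['rotation']).as_matrix()
def proj(c,P):
    K,p,R=c; q=(np.atleast_2d(P)-p)@R; q=q*[1,-1,-1]; u=q@K.T; return u[:,:2]/u[:,2:]
def unproj(c,uv,z):
    K,p,R=c; uv=np.atleast_2d(uv).astype(float); d=np.c_[uv,np.ones(len(uv))]@np.linalg.inv(K).T*[1,-1,-1]@R.T
    s=(np.broadcast_to(z,len(uv))-p[2])/d[:,2]; return p+d*s[:,None]
def snap(n,f,crop=None,k=1):
    c=cam(n); im=imaging.capture(n); cv2.imwrite(f'pics/{f}_raw.png',im)
    o=im if crop is None else im[crop[1]:crop[3],crop[0]:crop[2]]
    if k!=1:o=cv2.resize(o,None,fx=k,fy=k,interpolation=cv2.INTER_CUBIC)
    cv2.imwrite(f'pics/{f}.png',o); return c,im
E
python3 - <<'E'
import cv2
from h import *
im=cv2.imread('pics/top0.png')
cv2.imwrite('pics/t1.png',cv2.resize(im[120:290,110:310],None,fx=4,fy=3.5,interpolation=2))
cv2.imwrite('pics/t2.png',cv2.resize(im[130:300,290:450],None,fx=5,fy=3.5,interpolation=2))
for n in("top","scene"):
  c=cam(n); print(n,proj(c,[[0,0,0],[300,0,0],[300,300,0]]))
c=cam('top')
print(unproj(c,[[317,167],[368,180],[376,232],[319,248]],48).round())
print(unproj(c,[[208,245],[162,262]],30).round())
print(unproj(c,[[287,165],[290,214],[174,223]],8).round())
E
```

```text
top [[263.07492123 391.76655126]
 [261.38342898 286.57938923]
 [160.40137008 288.58666636]]
scene [[216.73187012 124.81273171]
 [259.01544623 181.64836518]
 [337.74208857 145.8001577 ]]
[[ 648. -172.   48.]
 [ 605. -322.   48.]
 [ 451. -338.   48.]
 [ 408. -171.   48.]]
[[424. 154.  30.]
 [377. 289.  30.]]
[[664. -84.   8.]
 [514. -90.   8.]
 [494. 259.   8.]]
```

View pics/t1.png

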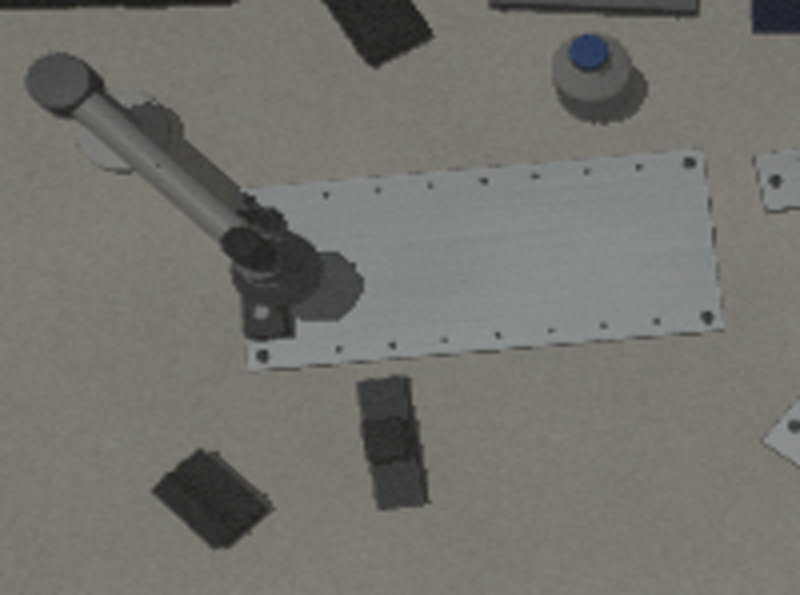

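View pics/t2.png

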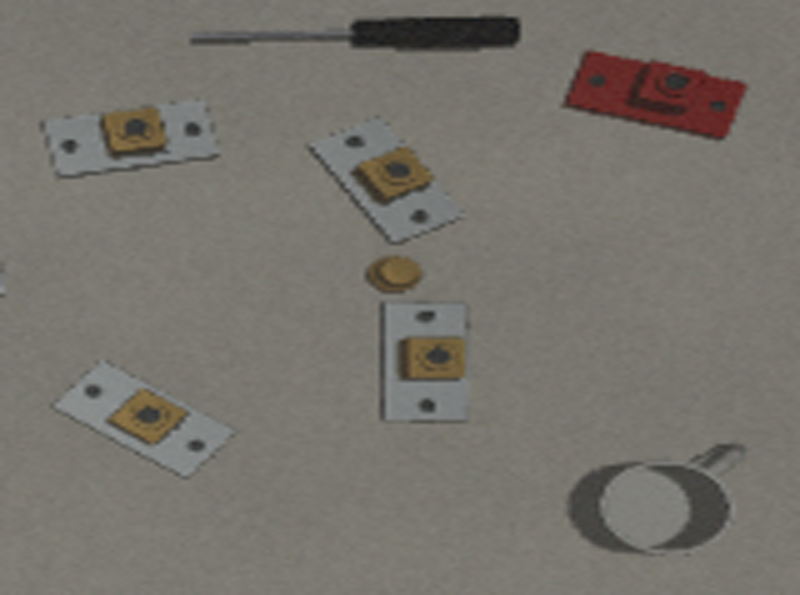

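```bash
cat >> h.py <<'E'
from scipy.optimize import least_squares
def T2(p,pts):  # p=x,y,yaw ; pts (n,3) local
    c,s=np.cos(p[2]),np.sin(p[2]); pts=np.atleast_2d(pts).astype(float)
    return np.c_[p[0]+c*pts[:,0]-s*pts[:,1], p[1]+s*pts[:,0]+c*pts[:,1], pts[:,2]]
def fit(obs,p0):  # obs: list of (cam, local pts, uv)
    f=lambda p: np.concatenate([(proj(c,T2(p,l))-uv).ravel() for c,l,uv in obs])
    r=least_squares(f,p0,x_scale=[1,1,.01]); return r.x, np.abs(r.fun).max()
E
python3 - <<'E'
from h import *
c=cam('top')
L=np.array([[80,-220,8],[-80,-220,8],[-80,140,8],[80,140,8]])
g=lambda a:np.array(a)/[4,3.5]+[110,120]
uv=g([[703,150],[722,330],[248,370],[248,188]])
p,e=fit([(c,L[:3],uv[:3])],[590,80,.05]); print(p,e)
print((proj(c,T2(p,L))-uv).round(1))
# nozzle handle predicted
th=.785; 
h=[140-198*np.cos(th),220-198*np.sin(th)]
print('first',T2(p,[[0,80,8],h+[208]]))
print((proj(c,T2(p,[h+[238],[140,220,174]]))-[110,120])*[4,3.5])
E
```

```text
[5.76006630e+02 1.32813656e+02 7.38544565e-02] 0.41906847983975126
[[ 0.  -0.3]
 [ 0.4  0.2]
 [-0.4  0. ]
 [-3.9 -0. ]]
first [[570.10364366 212.59557607   8.        ]
 [570.03735066 212.63941814 208.        ]]
[[258.26160615 224.48067593]
 [ 60.37376869  81.10193937]]
```

```bash
python3 - <<'E'
from h import *
for z in (480,420,360):
    q=solve_ik([480,100,z],[np.pi,0,np.pi/2]); print(z,q)
q=bot.get_state()['qpos']
bot.move_ptp([500,180,400],[np.pi,0,np.pi])
c,im=snap('wrist','w1'); print(c[1],c[2].round(2),bot.get_state()['t'],bot.get_state()['qpos'])
E
```

```text
480 [0.05471552 0.19350098 0.32262136 1.6999167  0.         1.62551185]
420 [0.05471552 0.16544756 0.13568343 1.5410322  0.         1.62551185]
360 [ 0.05471552  0.15727509 -0.02307225  1.39044899  0.          1.62551185]
[431.29274785 182.27105239 568.97166044] [[-0.   -0.96 -0.27]
 [ 1.   -0.   -0.  ]
 [ 0.   -0.27  0.96]] 2.1083 [2.08087958e-01 2.45224776e-01 1.85523715e-01 1.51175327e+00
 2.03226147e-04 2.06792475e-01]
```

View pics/w1.png

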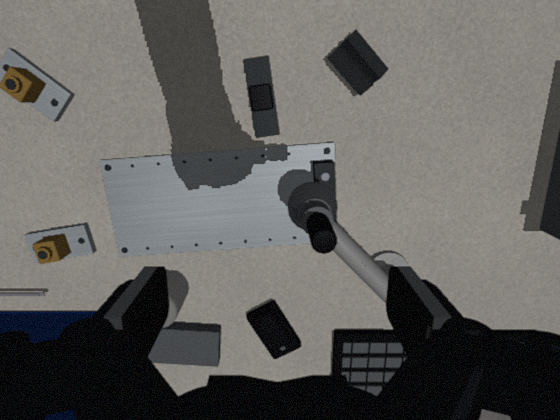

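```bash
python3 - <<'E'
from h import *
im=cv2.imread('pics/w1_raw.png')
cv2.imwrite('pics/w1a.png',cv2.resize(im[130:280,90:350],None,fx=3,fy=4,interpolation=2))
E
```

```text
(no output)
```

View pics/w1a.png

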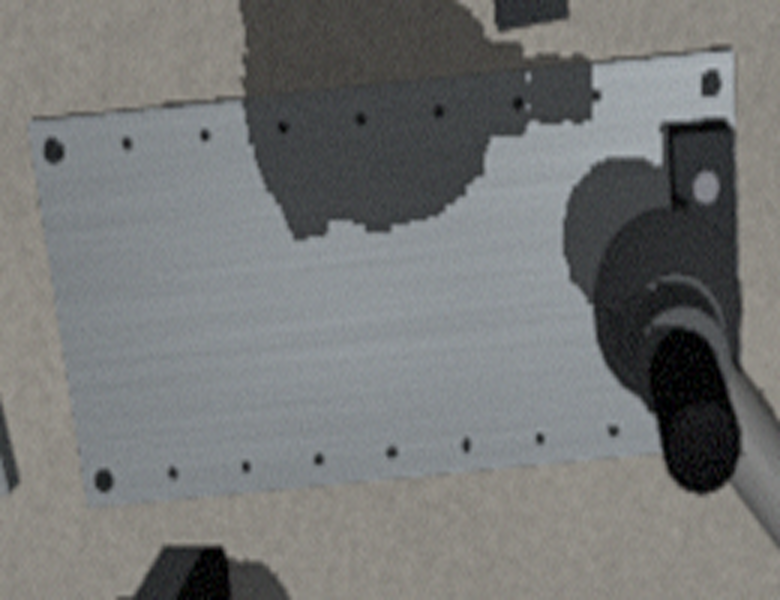

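```bash
python3 - <<'E'
from h import *
bot_c=None
c=cam('wrist')
print(c[1])
g=lambda a:np.atleast_2d(a)/[3,4]+[90,130]
L=np.array([[-80,-220,8],[-80,140,8],[80,-220,8]])
uv=g([[31,118],[733,47],[86,507]])
p,e=fit([(c,L,uv)],[576,132,.07]); print(p,e)
ht=unproj(c,g([[702,443],[687,355]]),[238,182]);print(ht)
po=T2(p,[[140,220,0]]); print(po, ht[:,:2]-po[:,:2], np.linalg.norm(ht[:,:2]-po[:,:2],axis=1))
d=ht[0,:2]-po[0,:2]; a=np.arctan2(d[1],d[0])-p[2]; print('theta', -((a-np.arctan2(-1,-1)+np.pi)%(2*np.pi)-np.pi))
E
```

```text
[431.25776884 182.35980657 568.95627209]
[5.79175730e+02 1.36536405e+02 7.61406102e-02] 1.2528293007986662
[[558.91860997 227.5853744  238.        ]
 [554.67858387 228.79812458 182.        ]]
[[702.0353553  366.54838807   0.        ]] [[-143.11674533 -138.96301368]
 [-147.35677142 -137.75026349]] [199.48213445 201.71552537]
theta 0.09086492609756602
```

```bash
cat >> h.py <<'E'
ST=[579.2,136.5,.0761]
def arcpt(th,z=189,r=198,st=None):
    a=np.deg2rad(225)-th; return T2(st or ST,[[140+r*np.cos(a),220+r*np.sin(a),z]])[0]
E
python3 - <<'E'
from h import *
D=[np.pi,0,np.pi]
bot.move_ptp([557,227.5,290],D)
bot.movel([557,227.5,189],max_speed=120)
print(bot.get_state()['contact_force'])
bot.grip(0.0,60)
s=bot.get_state(); print(s['opening'],s['contact_force'],s['t'])
th0=.09
for th in np.arange(th0+.12,1.16,.12):
    bot.movel(arcpt(th), [np.pi,0,np.pi-(th-th0)*.5], max_speed=80)
s=bot.get_state(); print(s['opening'],s['contact_force'],s['t'],s['tcp_pos'],th)
bot.grip(1.0); 
p=s['tcp_pos']; bot.movel([p[0],p[1],300])
bot.move_ptp([460,150,420],D)
c,im=snap('wrist','w2'); np.save('c2.npy',np.array(c,dtype=object),allow_pickle=True); print(bot.get_state()['t'])
E
```

```text
[-0.10287079 -0.77055739  0.35673525]
0.2831507857657783 [-3.13872923 -4.72018358  5.05965339] 4.2833
0.2827379770167955 [-19.67049809   4.05168543  12.16118021] 7.8667 [500.0596214  406.32371697 189.33234794] 1.0499999999999998Traceback (most recent call last):
  File "<stdin>", line 15, in <module>
ValueError: could not broadcast input array from shape (3,3) into shape (3,)
```

View pics/w2.png

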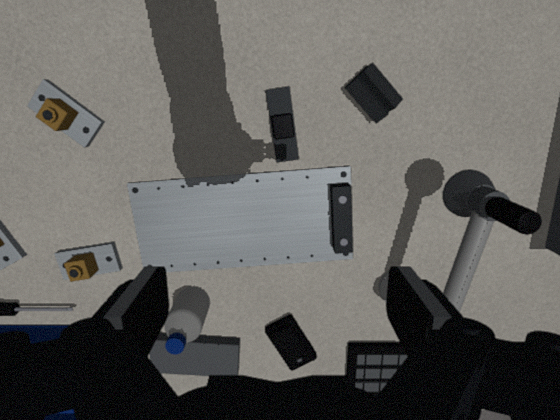

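```bash
python3 - <<'E'
from h import *
import pickle
D=[np.pi,0,np.pi]
bot.move_ptp([490,140,300],D)
c,im=snap('wrist','w3'); pickle.dump(c,open('c3.pkl','wb')); print(bot.get_state()['t'])
E
```

```text
11.15
```

View pics/w3.png

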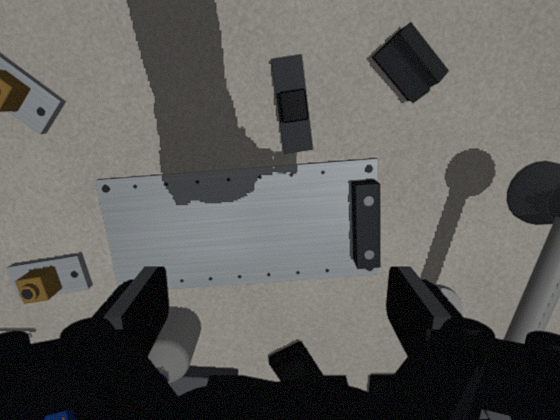

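```bash
python3 - <<'E'
from h import *
im=cv2.imread('pics/w3_raw.png')
a=cv2.resize(im[150:300,330:400],None,fx=4,fy=4,interpolation=2)
b=cv2.resize(im[165:295,90:150],None,fx=4,fy=4,interpolation=2)
d=cv2.resize(im[45:160,260:325],None,fx=4,fy=4,interpolation=2)
o=np.zeros((600,790,3),np.uint8)
o[:600,:280]=a;o[:520,285:525]=b;o[:460,530:790]=d
cv2.imwrite('pics/w3a.png',cv2.convertScaleAbs(o,alpha=1.6))
E
```

```text
(no output)
```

View pics/w3a.png

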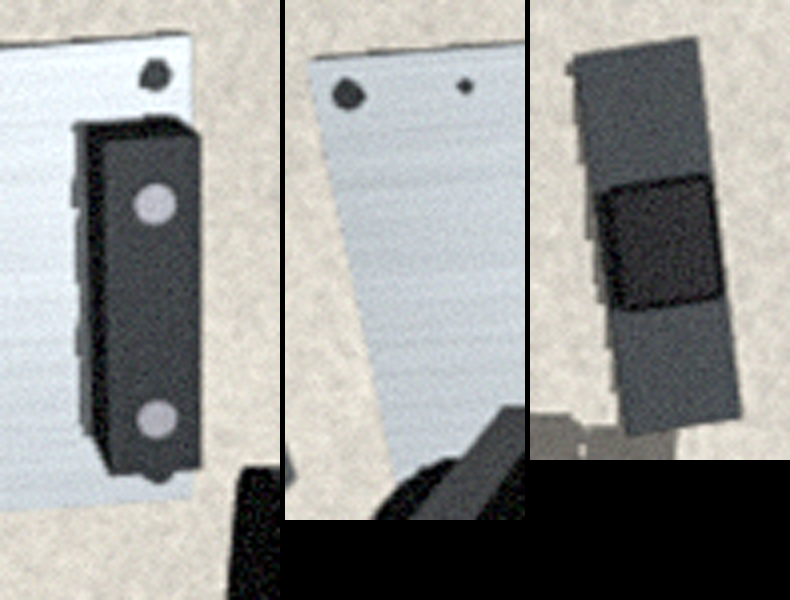

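```bash
python3 - <<'E'
from h import *
import pickle
c=pickle.load(open('c3.pkl','rb'))
L=np.array([[-80,140,8],[80,140,8],[-80,-220,8],[-55,135,38],[-55,105,38],[55,135,38],[55,105,38]])
uv=np.array([[377.5,158.5],[378,274.2],[96.3,179.8],[380,184.3],[355.8,185.2],[380,266.8],[358,268]])
p,e=fit([(c,L,uv)],[576,132,.07]); print(p,e); print((proj(c,T2(p,L))-uv).round(1).tolist())
Lb=np.array([[-55,-18,18],[-55,18,18],[55,18,18],[55,-18,18],[-17,-15,52],[-17,15,52],[17,15,52],[17,-15,52]])
uvb=np.array([[271.3,59.3],[301.3,54.5],[312.5,149],[284.5,153.5],[277,92],[304.5,88.5],[308,119.3],[282,122.5]])
b,e=fit([(c,Lb,uvb)],[424,154,.07]); print(b,e); print((proj(c,T2(b,Lb))-uvb).round(1).tolist())
print('first',T2(p,[[0,80,8]]))
E
```

```text
[5.79840504e+02 1.35866038e+02 7.74583255e-02] 1.350212577568044
[[0.7, -0.1], [0.4, 0.2], [-1.4, 0.1], [0.7, -1.1], [-0.3, -0.1], [0.7, 0.6], [-0.9, 1.0]]
[4.25470382e+02 1.60092622e+02 1.45072747e-01] 1.2003259961562094
[[-1.2, -0.7], [0.1, -0.8], [0.2, 0.7], [-1.0, 0.5], [0.5, -0.2], [0.5, -0.8], [0.8, 0.4], [-0.1, 1.2]]
first [[573.65003222 215.6261658    8.        ]]
```

```bash
python3 - <<'E'
from h import *
import pickle
D=[np.pi,0,np.pi]
bot.move_ptp([500,-240,330],D)
c,im=snap('wrist','w4'); pickle.dump(c,open('c4.pkl','wb')); print(bot.get_state()['t'])
E
```

```text
12.625
```

View pics/w4.png

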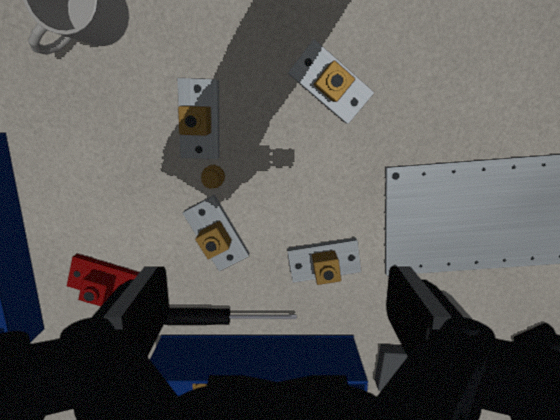

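```bash
python3 - <<'E'
from h import *
import pickle
c=pickle.load(open('c4.pkl','rb'))
obs=dict(A=[(297,266),(351,258),(327,275)],B=[(202,212),(230,257),(211,245)],C=[(197,89),(198,149),(189,121)],D=[(308,62),(354,102),(337,81)])
out={}
for k,v in obs.items():
    h=unproj(c,v[:2],14)[:,:2]; m=h.mean(0); d=h[1]-h[0]; n=unproj(c,v[2:],56)[0,:2]
    print(k,m.round(1),n.round(1),'a',np.arctan2(d[1],d[0]).round(3),'len',np.linalg.norm(d).round(1))
E
```

```text
A [ 652.2 -169.9] [ 651.8 -171. ] a 1.732 len 77.8
B [ 611.2 -322.1] [ 609.5 -322.1] a 0.497 len 76.1
C [ 454.1 -339.2] [ 453.8 -340.5] a -0.041 len 75.0
D [ 408.4 -169.5] [ 409.1 -169. ] a 0.899 len 75.9
```

```bash
cat >> h.py <<'E'
ST=[579.8,135.9,.0775]
PSI=-np.pi/2+ST[2]
def wrap(a): return (a+np.pi)%(2*np.pi)-np.pi
def yaw_for(x,y,alpha,near=PSI):
    c=[wrap(alpha+np.pi/2),wrap(alpha-np.pi/2)]
    return min(c,key=lambda a:abs(wrap(a-near)))
def st(): 
    s=bot.get_state(); return dict(t=round(s['t'],2),tcp=s['tcp_pos'].round(1).tolist(),F=s['contact_force'].round(1).tolist(),op=round(float(s['opening']),3))
def pick(x,y,alpha,z=16.5,op=.65,eff=70):
    D=[np.pi,0,yaw_for(x,y,alpha)]
    bot.grip(op); bot.move_ptp([x,y,130],D); bot.movel([x,y,z],max_speed=130)
    bot.grip(0.0,eff); print('gripped',st()); bot.movel([x,y,190],max_speed=200); print('lifted',st())
def place(ydist,z=25.6,back=14,thr=6,dx=0,over=8):
    """ydist: origin distance from stop face"""
    D=[np.pi,0,PSI]
    f=lambda dy,z: T2(ST,[[dx,105-ydist-dy,z]])[0]
    bot.move_ptp(f(back,190),D); print('above',st())
    bot.movel(f(back,z+10),max_speed=150); 
    hit0=bot.movel(f(back,z),max_speed=30,threshold=8)
    hit=bot.movel(f(-over,z),max_speed=25,threshold=thr); s=bot.get_state()
    q=np.array(s['tcp_pos']); e=f(0,z); u=np.array([-np.sin(ST[2]),np.cos(ST[2]),0])
    print('contact',hit0,hit,'past nominal',round(float((q-e)@u),2),st())
    return hit
def release(op=.65):
    p=np.array(bot.get_state()['tcp_pos']); 
    bot.movel(p-[0,0,2.5],max_speed=20,threshold=6)
    bot.grip(op); p=np.array(bot.get_state()['tcp_pos']); bot.movel([p[0],p[1],150],max_speed=200); print('rel',st())
E
python3 - <<'E'
from h import *
pick(652,-170.3,1.732)
c,im=snap('wrist','w5')
place(25)
E
```

```text
gripped {'t': 15.43, 'tcp': [653.0, -170.9, 18.2], 'F': [-2.0, -0.4, 6.6], 'op': 0.359}
lifted {'t': 16.45, 'tcp': [650.9, -169.9, 188.2], 'F': [0.1, -0.4, -4.0], 'op': 0.356}
above {'t': 17.92, 'tcp': [575.2, 200.8, 189.9], 'F': [-1.2, -0.4, -3.3], 'op': 0.354}
contact True True past nominal -13.96 {'t': 19.78, 'tcp': [575.1, 201.8, 26.2], 'F': [-0.6, -2.1, 3.1], 'op': 0.357}
```

View pics/w5.png

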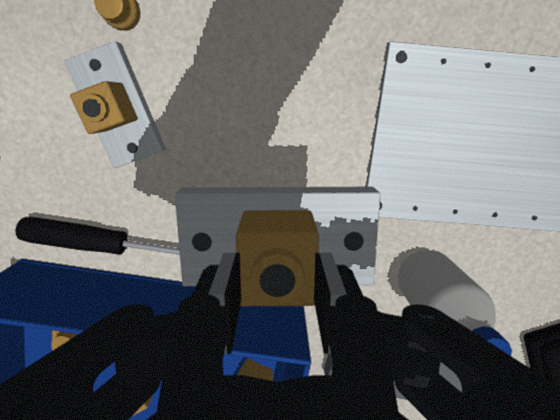

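```bash
python3 - <<'E'
from h import *
p=np.array(bot.get_state()['tcp_pos']); bot.movel([p[0],p[1],27.8],max_speed=20); bot.dwell(.2); print(st())
f=lambda dy,z: T2(ST,[[0,80-dy,z]])[0]
h=bot.movel(f(-8,27.8),max_speed=20,threshold=8)
q=np.array(bot.get_state()['tcp_pos']);u=np.array([-np.sin(ST[2]),np.cos(ST[2]),0])
print(h,(q-f(0,27.8))@u,st())
c,im=snap('wrist','w6')
E
```

```text
{'t': 20.27, 'tcp': [574.6, 201.7, 27.3], 'F': [-0.2, -0.4, -3.8], 'op': 0.36}
True 0.5727453648784617 {'t': 21.08, 'tcp': [573.4, 216.2, 27.3], 'F': [1.0, -1.7, -3.4], 'op': 0.358}
```

View pics/w6.png

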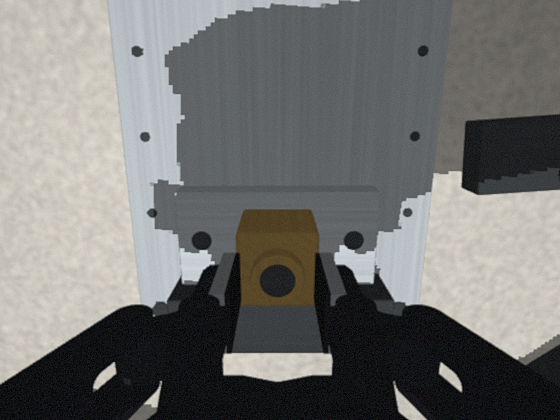

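```bash
cat > pp.py <<'E'
from h import *
import sys
def go(x,y,a,n):
    pick(x,y,a,z=19)
    if not .3<bot.get_state()['opening']<.45: print('BAD GRIP'); return
    h=place(25+50*n,z=28.3,thr=8)
    s=st(); print(s)
    if h: release()
E
python3 - <<'E'
from pp import *
release()
go(610.5,-322.1,.497,1)
bot.movel(T2(ST,[[0,-60,190]])[0],max_speed=250)
c,im=snap('wrist','w7'); print(st())
E
```

```text
rel {'t': 22.48, 'tcp': [571.3, 214.1, 149.0], 'F': [-0.5, -1.9, -0.2], 'op': 0.651}
gripped {'t': 26.13, 'tcp': [612.1, -323.5, 22.4], 'F': [-2.2, 1.2, 10.4], 'op': 0.213}
lifted {'t': 27.14, 'tcp': [609.6, -321.5, 188.2], 'F': [-1.0, 0.4, -3.6], 'op': 0.212}
BAD GRIP
{'t': 28.94, 'tcp': [584.6, 75.0, 189.9], 'F': [0.0, 0.4, -3.2], 'op': 0.213}
```

View pics/w7.png

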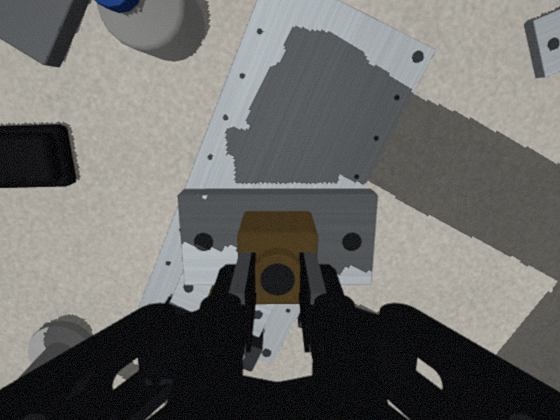

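```bash
python3 - <<'E'
from h import *
c=cam('wrist'); s=bot.get_state(); R=Rn.from_euler('xyz',s['orientation']).as_matrix(); t=s['tcp_pos']
for w in (11,17):
  for back in (0,10,19,30,40):
    print(w,back,proj(c,[t+R@[0,w,-back],t+R@[0,-w,-back]]).round(0).tolist())
E
python3 - <<'E'
import cv2,numpy as np
a=cv2.imread('pics/w5_raw.png')[180:400,160:400];b=cv2.imread('pics/w7_raw.png')[180:400,160:400]
cv2.imwrite('pics/cmp.png',cv2.convertScaleAbs(cv2.resize(np.hstack([a,b]),None,fx=1.65,fy=2,interpolation=2),alpha=2))
E
```

```text
11 0 [[303.0, 246.0], [258.0, 246.0]]
11 10 [[304.0, 254.0], [257.0, 254.0]]
11 19 [[306.0, 262.0], [256.0, 262.0]]
11 30 [[308.0, 274.0], [255.0, 274.0]]
11 40 [[310.0, 285.0], [253.0, 285.0]]
17 0 [[315.0, 246.0], [246.0, 246.0]]
17 10 [[317.0, 254.0], [244.0, 254.0]]
17 19 [[319.0, 262.0], [243.0, 262.0]]
17 30 [[322.0, 274.0], [240.0, 274.0]]
17 40 [[325.0, 285.0], [238.0, 285.0]]
```

View pics/cmp.png

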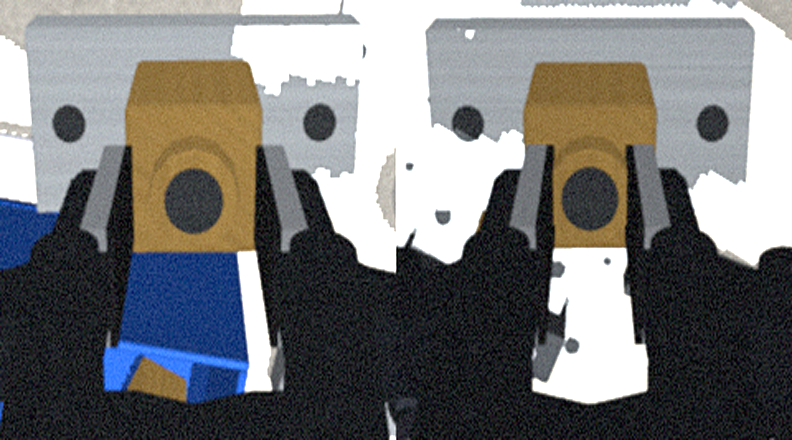

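```bash
python3 - <<'E'
from h import *
c=cam('wrist'); s=bot.get_state(); R=Rn.from_euler('xyz',s['orientation']).as_matrix(); t=s['tcp_pos']
P=lambda *a: proj(c,[t+R@np.array(a)])[0].round(0).tolist()
for back in (0,4,8,12,16,20,24,28): print(back,'x+11 w17',P(11,17,-back),'x+11 w11',P(11,11,-back))
print('body top edge: for hypothesised bottom offset d below TCP')
for d in (14,18,22,26,30): print(d,'body far/near',P(17,17,d-48),P(-17,17,d-48),'neck ctr',P(0,0,d-56),'base top corner',P(25,50,d-14),P(25,-50,d-14))
E
```

```text
0 x+11 w17 [316.0, 225.0] x+11 w11 [303.0, 225.0]
4 x+11 w17 [317.0, 228.0] x+11 w11 [304.0, 228.0]
8 x+11 w17 [317.0, 231.0] x+11 w11 [304.0, 231.0]
12 x+11 w17 [318.0, 234.0] x+11 w11 [305.0, 234.0]
16 x+11 w17 [319.0, 237.0] x+11 w11 [306.0, 237.0]
20 x+11 w17 [320.0, 240.0] x+11 w11 [306.0, 240.0]
24 x+11 w17 [321.0, 243.0] x+11 w11 [307.0, 243.0]
28 x+11 w17 [323.0, 247.0] x+11 w11 [308.0, 247.0]
body top edge: for hypothesised bottom offset d below TCP
14 body far/near [325.0, 239.0] [322.0, 315.0] neck ctr [282.0, 288.0] base top corner [386.0, 197.0] [175.0, 197.0]
18 body far/near [324.0, 235.0] [321.0, 310.0] neck ctr [281.0, 283.0] base top corner [384.0, 195.0] [177.0, 195.0]
22 body far/near [322.0, 232.0] [320.0, 305.0] neck ctr [281.0, 278.0] base top corner [382.0, 193.0] [179.0, 193.0]
26 body far/near [321.0, 228.0] [319.0, 300.0] neck ctr [281.0, 274.0] base top corner [379.0, 191.0] [181.0, 191.0]
30 body far/near [320.0, 225.0] [318.0, 296.0] neck ctr [281.0, 269.0] base top corner [377.0, 189.0] [183.0, 189.0]
```

```bash
python3 - <<'E'
from h import *
D=[np.pi,0,PSI]
f=lambda y,z: T2(ST,[[0,y,z]])[0]
bot.move_ptp(f(10,190),D); bot.movel(f(10,60),max_speed=200)
h=bot.movel(f(10,24),max_speed=30,threshold=5); print(h,st())
bot.grip(.65); print('opened',st())
h=bot.movel(f(10,14),max_speed=20,threshold=5); print('down',h,st())
c,im=snap('wrist','w8')
E
```

```text
True {'t': 31.23, 'tcp': [578.6, 146.0, 30.4], 'F': [-0.1, -0.6, 4.9], 'op': 0.213}
opened {'t': 31.68, 'tcp': [577.1, 145.8, 29.1], 'F': [-1.2, -0.4, 0.0], 'op': 0.649}
down False {'t': 32.59, 'tcp': [579.1, 145.9, 14.1], 'F': [-0.5, -0.8, 0.0], 'op': 0.652}
```

View pics/w8.png

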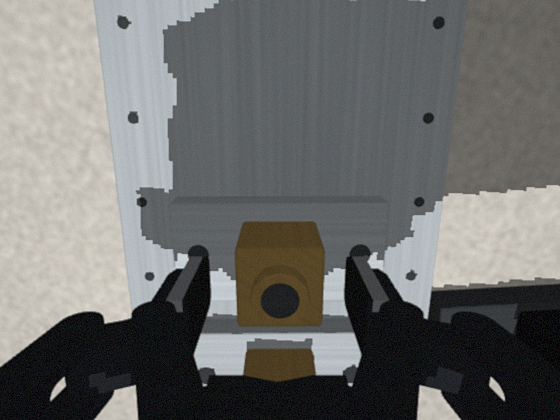

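```bash
python3 - <<'E'
from h import *
f=lambda y,z: T2(ST,[[0,y,z]])[0]
h=bot.movel(f(10,2),max_speed=15,threshold=5); print('down',h,st())
z=bot.get_state()['tcp_pos'][2]
bot.movel(f(10,z+6),max_speed=15)
bot.grip(0.0,70); print('grip',st())
E
```

```text
down False {'t': 33.59, 'tcp': [579.1, 145.9, 2.1], 'F': [0.5, -0.2, -0.3], 'op': 0.647}
grip {'t': 34.48, 'tcp': [579.1, 145.9, 8.3], 'F': [-0.3, -0.8, 2.9], 'op': 0.385}
```

```bash
cat > pp.py <<'E'
from h import *
U=np.array([-np.sin(ST[2]),np.cos(ST[2]),0])
def push(n,thr=8,zr=1.2,over=8,spd=20,base=None):
    """carrier held just resting; raise zr, push to slot n"""
    y=80-50*n if base is None else base
    p=np.array(bot.get_state()['tcp_pos']); z=p[2]+zr
    e=T2(ST,[[0,y,z]])[0]
    cur=(p-e)@U; bot.movel(e+U*cur,max_speed=20); bot.dwell(.15)
    h=bot.movel(e+U*over,max_speed=spd,threshold=thr)
    q=np.array(bot.get_state()['tcp_pos']); print('push',h,'past',round(float((q-e)@U),2),st()); return h
def go(x,y,a,n,zp=2.,back=14):
    pick(x,y,a,z=zp)
    if not .35<bot.get_state()['opening']<.42: print('BAD GRIP'); return
    D=[np.pi,0,PSI]
    f=lambda z: T2(ST,[[0,80-50*n-back,z]])[0]
    bot.move_ptp(f(190),D); print('above',st())
    bot.movel(f(zp+25),max_speed=180)
    h=bot.movel(f(zp+4),max_speed=25,threshold=6); print('down',h,st())
    if not h: return
    if push(n): release()
E
python3 - <<'E'
from pp import *
if push(1): release()
E
```

```text
push True past -1.92 {'t': 35.83, 'tcp': [576.8, 163.8, 8.9], 'F': [0.5, -0.8, -2.4], 'op': 0.384}
rel {'t': 37.3, 'tcp': [576.0, 163.8, 148.9], 'F': [-0.0, -1.3, -0.1], 'op': 0.644}
```

```bash
python3 - <<'E'
from pp import *
import pickle
bot.move_ptp([450,20,330],[np.pi,0,-np.pi/2])
c,im=snap('wrist','w9'); pickle.dump(c,open('c9.pkl','wb')); print(st())
c,im=snap('top','t9',crop=(130,130,410,270),k=2.8)
E
```

```text
{'t': 38.38, 'tcp': [450.1, 20.5, 328.6], 'F': [-1.3, -0.4, -0.6], 'op': 0.649}
```

View pics/w9.png

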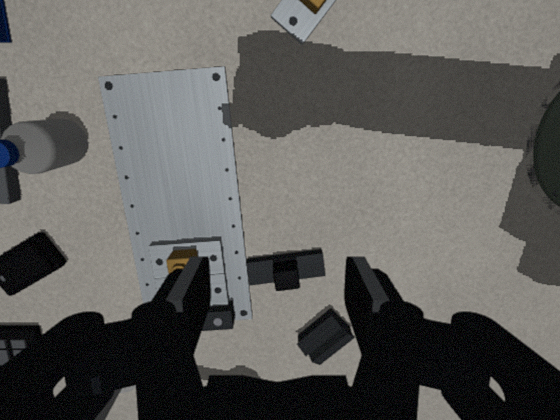

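View pics/t9.png

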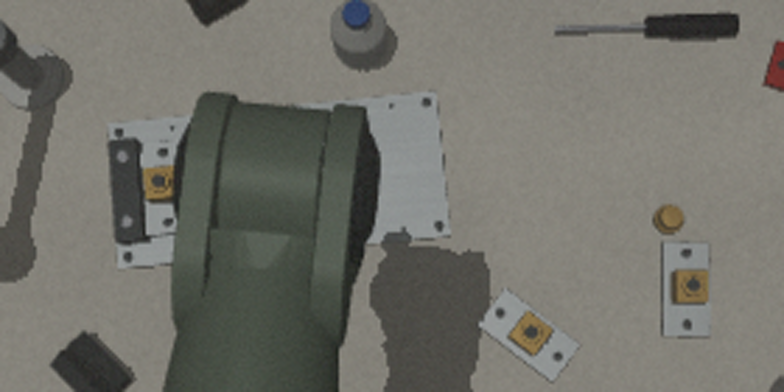

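```bash
python3 - <<'E'
from pp import *
go(454,-339.9,-.041,2)
E
```

```text
gripped {'t': 41.62, 'tcp': [454.3, -340.5, 3.2], 'F': [-1.8, 0.1, 4.9], 'op': 0.383}
lifted {'t': 42.72, 'tcp': [453.2, -339.1, 188.5], 'F': [-1.4, 0.4, -5.7], 'op': 0.38}
above {'t': 44.4, 'tcp': [582.6, 100.8, 189.9], 'F': [0.2, -0.1, -4.3], 'op': 0.375}
down True {'t': 46.09, 'tcp': [582.2, 102.1, 11.2], 'F': [-0.4, 0.4, 4.4], 'op': 0.378}
push True past -2.12 {'t': 47.26, 'tcp': [580.7, 113.8, 11.8], 'F': [0.9, -0.3, -3.9], 'op': 0.38}
rel {'t': 48.71, 'tcp': [580.0, 113.9, 148.9], 'F': [0.1, -0.4, -0.2], 'op': 0.654}
```

```bash
python3 - <<'E'
from pp import *
import pickle
bot.move_ptp([510,100,250],[np.pi,0,np.pi])
c,im=snap('wrist','w10',crop=(60,60,520,330),k=1.7); pickle.dump(c,open('c10.pkl','wb')); print(st())
E
```

```text
{'t': 50.2, 'tcp': [509.8, 100.0, 249.3], 'F': [0.3, 0.7, -0.8], 'op': 0.649}
```

View pics/w10.png

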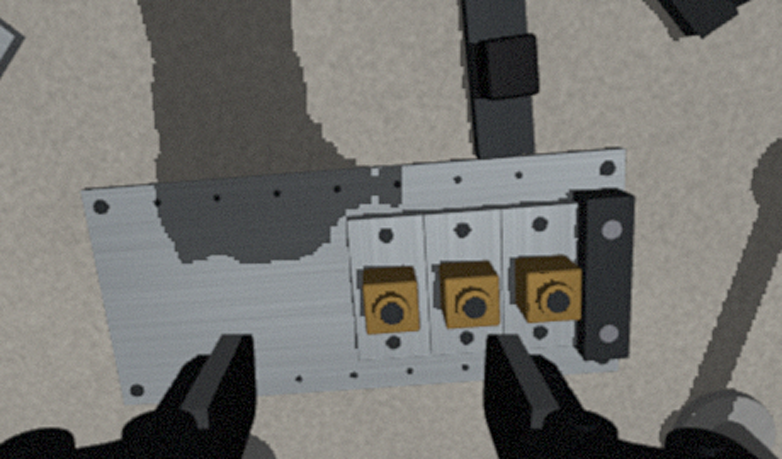

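```bash
python3 - <<'E'
from pp import *
go(408.7,-169.3,.899,3)
bot.move_ptp([470,100,270],[np.pi,0,np.pi])
import pickle
c,im=snap('wrist','w11',crop=(60,30,520,330),k=1.7); pickle.dump(c,open('c11.pkl','wb')); print(st())
E
```

```text
gripped {'t': 54.48, 'tcp': [409.0, -170.4, 3.1], 'F': [-3.2, -2.1, 7.3], 'op': 0.381}
lifted {'t': 55.57, 'tcp': [407.8, -168.7, 188.8], 'F': [-0.3, -0.1, -5.0], 'op': 0.383}
above {'t': 56.78, 'tcp': [585.6, 51.5, 189.2], 'F': [-0.2, 0.2, -4.2], 'op': 0.378}
down True {'t': 58.48, 'tcp': [586.2, 52.3, 11.1], 'F': [0.8, 1.1, 5.1], 'op': 0.378}
push True past -2.59 {'t': 59.62, 'tcp': [584.7, 63.5, 11.8], 'F': [1.1, -1.9, -4.1], 'op': 0.378}
rel {'t': 61.08, 'tcp': [584.1, 63.6, 148.9], 'F': [-0.2, 0.0, -0.2], 'op': 0.649}
{'t': 62.64, 'tcp': [469.9, 99.9, 269.3], 'F': [0.6, 0.3, 0.1], 'op': 0.649}
```

View pics/w11.png

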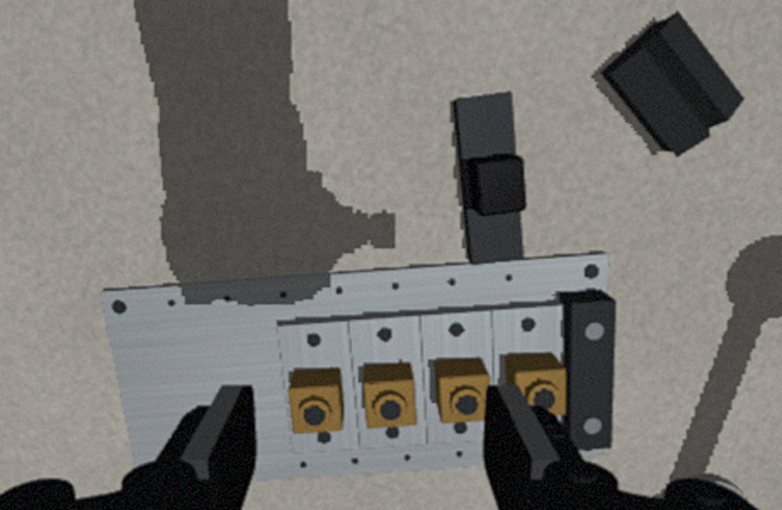

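```bash
python3 - <<'E'
from h import *
import pickle
c=pickle.load(open('c11.pkl','rb'))
print(unproj(c,[[325.9,89.4],[360.6,84.1]],18), T2([425.5,160.1,.145],[[-55,-18,18],[-55,18,18]]))
bot.move_ptp([420,160,240],[np.pi,0,np.pi]); 
c,im=snap('wrist','w12'); pickle.dump(c,open('c12.pkl','wb'))
cv2.imwrite('pics/w12a.png',cv2.resize(im[110:330,180:400],None,fx=2.7,fy=2.7,interpolation=2))
print(st())
E
```

```text
[[388.10448795 154.77401408  18.        ]
 [382.60831314 192.17016463  18.        ]] [[373.67803891 134.34181006  18.        ]
 [368.47631144 169.96402267  18.        ]]
{'t': 63.12, 'tcp': [420.5, 160.1, 240.1], 'F': [0.4, -1.4, -0.1], 'op': 0.65}
```

View pics/w12a.png

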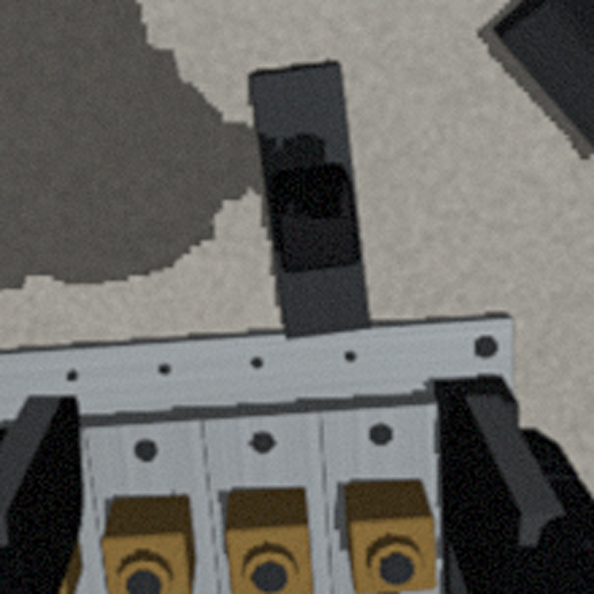

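```bash
python3 - <<'E'
from h import *
import pickle
c=pickle.load(open('c12.pkl','rb'))
Lb=np.array([[-55,-18,18],[-55,18,18],[55,18,18],[55,-18,18]])
uv=np.array([[249,74],[339,62],[369,327],[287,337]])/2.7+[180,110]
b,e=fit([(c,Lb,uv)],[440,180,.145]); print(b,e,(proj(c,T2(b,Lb))-uv).round(1).tolist())
B=np.array([[-17,-15,52],[-17,15,52],[17,15,52],[17,-15,52]])
print(((proj(c,T2(b,B))-[180,110])*2.7).round())
E
```

```text
[4.38482513e+02 1.82060071e+02 1.39883359e-01] 0.7104029420916049 [[-0.4, -0.1], [0.4, -0.4], [0.7, 0.1], [-0.7, 0.5]]
[[269. 186.]
 [351. 175.]
 [361. 264.]
 [282. 274.]]
```

```bash
python3 - <<'E'
from pp import *
pick(438.5,182.1,.14,z=6)
if .35<bot.get_state()['opening']<.42:
    D=[np.pi,0,PSI]; f=lambda z: T2(ST,[[0,-113-14,z]])[0]
    bot.move_ptp(f(190),D); print('above',st())
    bot.movel(f(31),max_speed=180)
    h=bot.movel(f(10),max_speed=25,threshold=6); print('down',h,st())
    print(push(0,thr=8,base=-113))
E
```

```text
gripped {'t': 66.24, 'tcp': [438.5, 182.2, 7.0], 'F': [-1.7, 0.2, 8.2], 'op': 0.378}
lifted {'t': 67.31, 'tcp': [437.5, 181.8, 188.8], 'F': [-0.9, -0.7, -5.7], 'op': 0.378}
above {'t': 68.22, 'tcp': [588.7, 9.6, 189.0], 'F': [0.3, -0.4, -4.0], 'op': 0.383}
down True {'t': 69.9, 'tcp': [589.4, 9.3, 15.0], 'F': [-1.0, 0.4, 4.2], 'op': 0.387}
push True past -0.43 {'t': 71.13, 'tcp': [588.0, 22.8, 15.6], 'F': [0.7, -1.0, -4.7], 'op': 0.379}
True
```

```bash
python3 - <<'E'
from pp import *
p=np.array(bot.get_state()['tcp_pos']); h=bot.movel(p+U*6+[0,0,.3],max_speed=12,threshold=18)
q=np.array(bot.get_state()['tcp_pos']); print(h,((q-p)@U).round(2),st())
release()
bot.move_ptp([530,60,290],[np.pi,0,np.pi])
import pickle
c,im=snap('wrist','w13'); pickle.dump(c,open('c13.pkl','wb')); 
cv2.imwrite('pics/w13a.png',cv2.resize(im[110:310,60:400],None,fx=2.3,fy=3,interpolation=2));print(st())
E
```

```text
False 0.47 {'t': 71.79, 'tcp': [587.6, 23.2, 15.7], 'F': [0.2, -15.3, -4.5], 'op': 0.38}
rel {'t': 73.17, 'tcp': [585.8, 22.6, 148.9], 'F': [-0.8, 0.4, -0.4], 'op': 0.649}
{'t': 74.72, 'tcp': [529.8, 59.9, 289.2], 'F': [-0.7, 0.1, -0.5], 'op': 0.649}
```

View pics/w13a.png

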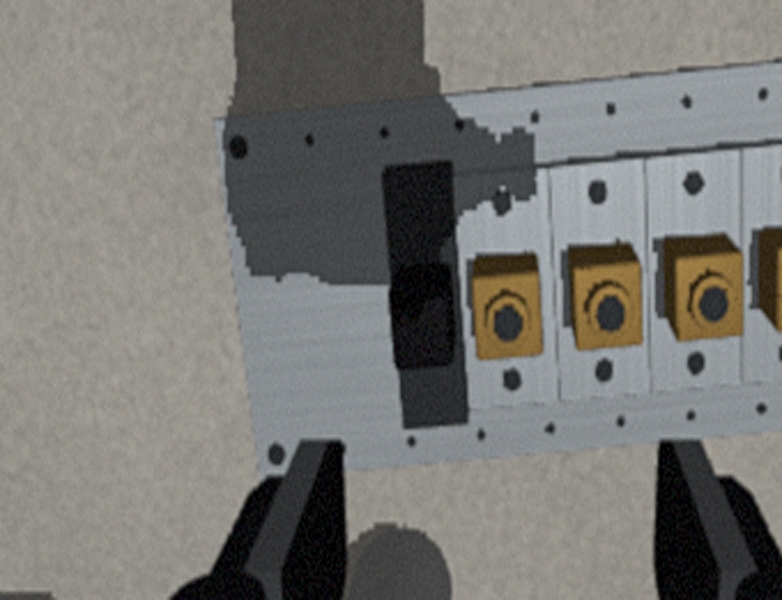

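```bash
python3 - <<'E'
from pp import *
import pickle
bot.move_ptp([500,120,330],[np.pi,0,np.pi])
c,im=snap('wrist','w14'); pickle.dump(c,open('c14.pkl','wb')); 
cv2.imwrite('pics/w14a.png',cv2.convertScaleAbs(cv2.resize(im[140:290,130:400],None,fx=2.9,fy=4,interpolation=2),alpha=1.3));print(st())
E
```

```text
{'t': 75.18, 'tcp': [500.0, 120.1, 329.7], 'F': [0.6, -1.2, -0.6], 'op': 0.646}
```

View pics/w14a.png

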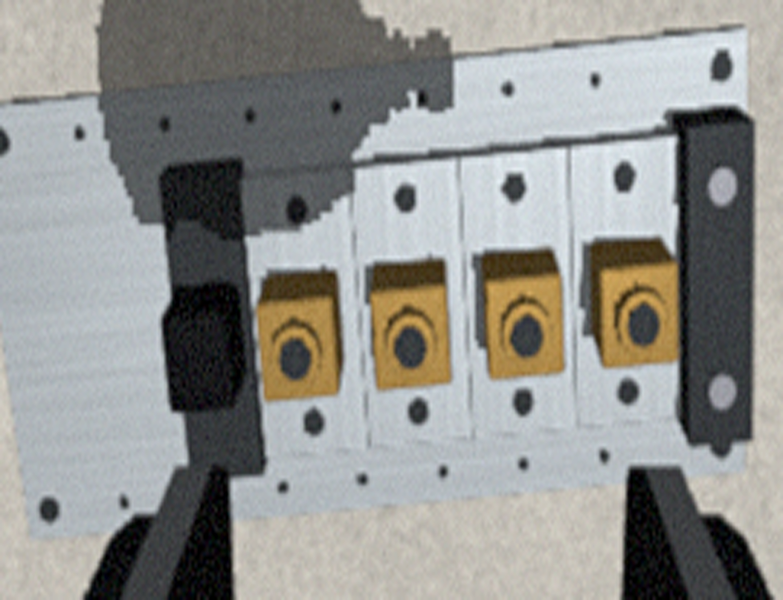

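```bash
python3 - <<'E'
from h import *
import pickle
c=pickle.load(open('c14.pkl','rb'))
g=lambda a:np.array(a)/[2.9,4]+[130,140]
cr=unproj(c,g([[721,65],[721,446],[49,510],[2,142]]),8)[:,:2]
print(cr.round(1).tolist())
o=(cr[0]+cr[1])/2; o2=(cr[2]+cr[3])/2; v=(o-o2)/np.linalg.norm(o-o2); n=np.array([v[1],-v[0]])
print('axis yaw',np.arctan2(-v[0],v[1]))
sm=unproj(c,g([[723,187],[722,392]]),38)[:,:2]; print('stop marks lat',(sm-o)@n,'mid',((sm.mean(0)-o)@n).round(2))
H=[[(624,177),(628,391)],[(513,187),(523,402)],[(404,197),(418,412)],[(297,209),(314,423)]]
for h in H:
    w=unproj(c,g(h),22)[:,:2]; m=w.mean(0)-o; d=w[1]-w[0]
    print('lat',(m@n).round(2),'along',(m@v).round(2),'ang',(np.arctan2(d[1],d[0])-np.arctan2(n[1],n[0])).round(3))
bc=unproj(c,g([[165,172],[241,160],[265,471],[190,474]]),26)[:,:2]; m=bc[[0,1,2]].mean(0); m=(bc[0]+bc[2])/2-o; print('bar',m@n,m@v)
E
```

```text
[[501.6, 258.0], [638.5, 268.6], [664.3, -66.6], [528.4, -75.6]]
axis yaw 0.07837590945735756
stop marks lat [-34.26511224  35.93710185] mid 0.84
lat 0.72 along -47.84 ang -0.0
lat 0.6 along -98.22 ang 0.008
lat 0.33 along -148.33 ang 0.005
lat 0.64 along -197.99 ang -0.003
bar -1.0887340618312578 -239.15742823591785
```

```bash
python3 - <<'E'
from pp import *
Y=np.pi-.48
bot.grip(1.0)
bot.move_ptp([500,406.3,300],[np.pi,0,Y])
h=bot.movel([500,406.3,185],max_speed=120,threshold=10); print(h,st())
bot.grip(0.0,60); print(st())
bot.dwell(.1)
for th in np.r_[np.arange(1.05-.12,.05,-.12),0]:
    p=arcpt(th,185,st=ST); bot.movel(p,[np.pi,0,Y+(1.05-th)*.5],max_speed=80)
print(th,p,st())
bot.dwell(.3);print(st())
E
```

```text
False {'t': 77.81, 'tcp': [500.6, 406.5, 186.0], 'F': [0.8, -0.4, 0.7], 'op': 1.0}
{'t': 78.4, 'tcp': [500.1, 406.5, 185.4], 'F': [-0.9, -0.6, 3.1], 'op': 0.288}
0.0 [573.59963636 215.65219599 185.        ] {'t': 82.52, 'tcp': [571.3, 212.7, 185.4], 'F': [-8.9, -8.1, 10.9], 'op': 0.279}
{'t': 82.82, 'tcp': [571.2, 212.8, 185.4], 'F': [-9.4, -8.4, 10.7], 'op': 0.279}
```

```bash
python3 - <<'E'
from pp import *
import pickle
bot.grip(1.0,40); p=np.array(bot.get_state()['tcp_pos']); bot.movel([p[0],p[1],310],max_speed=150)
bot.move_ptp([500,120,400],[np.pi,0,np.pi])
c,im=snap('wrist','w15'); pickle.dump(c,open('c15.pkl','wb')); print(st())
cv2.imwrite('pics/w15a.png',cv2.convertScaleAbs(cv2.resize(im[110:290,130:430],None,fx=2.6,fy=3.3,interpolation=2),alpha=1.5))
E
```

```text
{'t': 85.12, 'tcp': [500.2, 120.6, 398.3], 'F': [-0.2, 0.5, -0.1], 'op': 1.005}
```

View pics/w15a.png

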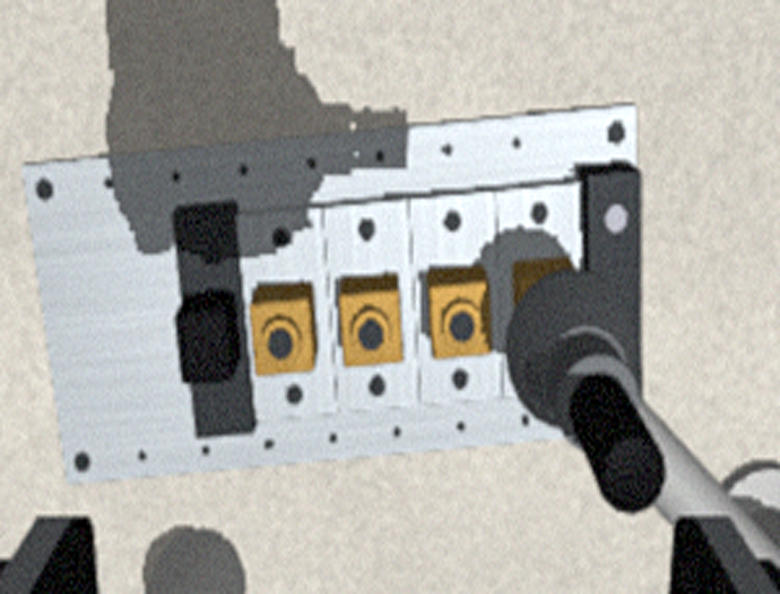

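```bash
python3 - <<'E'
from h import *
import pickle
c=pickle.load(open('c15.pkl','rb'))
g=lambda a:np.array(a)/[2.6,3.3]+[130,110]
print('handle top',unproj(c,g([[632,474]]),238), 'bottom',unproj(c,g([[600,400]]),182))
f=T2(ST,[[0,80,8]]); print('first',f)
print(((proj(c,np.r_[T2(ST,[[0,80,238]]),T2(ST,[[0,80,182]])])-[130,110])*[2.6,3.3]).round())
E
```

```text
handle top [[572.85919289 214.91314795 238.        ]] bottom [[569.89488953 215.10282451 182.        ]]
first [[573.60620459 215.65987023   8.        ]]
[[634. 476.]
 [601. 410.]]
```

```bash
python3 - <<'E'
from h import *
bot.dwell(.3)
c,im=snap('wrist','w16'); a=cv2.imread('pics/w15_raw.png'); print(np.abs(im[150:280,130:400].astype(int)-a[150:280,130:400]).mean())
print(bot.sign_off(), st())
E
```

```text
5.299962013295347
the job is handed in; nothing more can be done
the job is handed in; nothing more can be done
```

The job is handed in. All four carriers stand in one row from the end stop, closed by the end bar, and the nozzle is back over the first carrier. The last clock reading before handing in was about 85 s of the 210 s allowed.

What happened along the way:
- **Nozzle out:** I swung it off the plate to about 1.05 rad before moving any carriers.
- **Second carrier:** the first grip caught it by its neck. I set it down on the plate, gripped it lower on the body, and then pushed it into place.
- **End bar:** it had been knocked about 25 mm from where I first measured it, so I measured it again before picking it up. I pushed the finished row with it at about 15 N, and it moved only about 0.5 mm.
- **Left alone:** I did not handle the red look-alike or any bystander.

Last camera checks:

| Check | Measured | Limit |
|---|---|---|
| Carriers off the station centreline | 0.3 to 0.7 mm | 5 mm |
| Carrier spacing (nominal 50 mm) | 49.7 to 50.4 mm | 52 mm |
| Carrier turn | under 0.01 rad | 0.06 rad |
| End bar off the centreline | about 1 mm | 8 mm |
| End bar to last carrier, centre to centre | about 41 mm (rough; flush is 43 mm) | 45.5 mm |
| Nozzle from first_place, judged by the handle | about 1 to 4 mm | 20 mm |

- **Disagreement:** the bar reading of 41 mm is less than the two parts can physically be apart. I put that down to rough corner picking in shadow and took the push test as the evidence that the bar is butted.
- **Not re-measured:** after the nozzle swung back I checked the row only by eye in the last picture, where it looked unchanged. The final picture comparison was noise-level and told me little.

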